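# Let the sample analyser's cover down softly on a finger

## Task

Close the analyser's sample chamber over the dish without a bump: tip the standing cover forward with a fingertip until it starts to fall, get under it and catch it on the outside of the fingers while it is still clearly open, then lower it gently until it is fully shut and take the hand away. Do not take the cover between the fingers or press it hard, and leave the dish in the chamber and everything else on the bench where it stands.

Things in the scene. Friction and masses are not known exactly. Their poses are not given: they have to be found in the camera images.
- analyser: Fixed beige bench unit, origin under its centre at bench level, +x from its front (robot side) to its back, 210 x 190 mm. Front keypad ledge 40 mm high (x -100 to -60 mm), open chamber block with rim 95 mm high (x -60 to 60, y -75 to 75 mm), rear housing 95 mm high (x 46 to 110 mm). The dish stands in the chamber.
- cover (a joint): Cover angle, rad: 0 shut (level), 1.57 upright, stop at 1.9. Starts at 1.42 to 1.75, held by hinge friction (0.05 N m); about 1 N at the edge moves it. Below about 1.2 to 1.3 it falls by itself: some 0.13 to 0.28 rad/s near 1.05, then faster against a weak damper (0.2 N m s/rad); left alone it bangs shut at 0.5 to 0.8 rad/s, 2 to 4 s after passing 1.05.
- cover_hinge (a point): Middle of the hinge line, 95.5 mm above the bench, 60 mm behind the analyser's origin, parallel to the analyser's y. The cover is a flat grey plate, 140 mm from hinge to free edge, 130 mm wide, 6 mm thick, about 0.26 kg (0.22 to 0.31), with no handle; this point turns with it.
- cover_edge (a point): Middle of the cover's free edge, on its inner (under) face, 140 mm from the hinge line. Turns with the cover: -x points from hinge to free edge and on, z is out of the outer (top) face, which lies at z = 6 mm. Shut, this edge overhangs the chamber's front wall by 20 mm, 55 mm above the keypad ledge: free room for a finger under it.
- dish: White ceramic dish, 60 mm across, 18 mm high, loose on the chamber floor 50 mm above the bench; origin under its centre. Must stay put.
- weigh_jar: glass weighing jar with steel cap, 48 mm across, 55 mm high, beside the analyser's left (+y) side; leave alone
- crucible: small white ceramic cup, 44 mm across, 36 mm high, beside the analyser's right (-y) side; leave alone
- petri: shallow glass dish, 90 mm across, 16 mm high; leave alone
- beaker: glass beaker, 68 mm across, 85 mm high; leave alone
- reagent: amber glass bottle, 64 mm across, 150 mm high; leave alone
- spatula: spatula lying on the bench; leave alone
- brush: brush lying on the bench in front of the analyser, along its front; leave alone

How it is judged (in metres and radians):
On the way:
1. the falling cover is caught on the outside of the fingers, from below, while still clearly open (between 0.12 and 1.0 rad), for 0.25 s (value of joint cover between 0.12 and 1 rad and contact force between the fingers and cover_c0 above 0.15 N and z of the grasp point in the frame of cover_edge below 0.012 m and (z of the grasp point in the frame of cover_edge below 0 m or x of the grasp point in the frame of cover_edge below -0.006 m)), for 0.25 s.
At the end, for the whole second after the job is handed in: The cover is fully shut (below 0.025 rad) and at rest, the dish is within 10 mm and every other loose thing within 20 mm of where it stood (value of joint cover below 0.025 rad and velocity of joint cover between -0.05 and 0.05 rad/s and distance of dish from where it was at the start of the episode below 0.01 m and distance of each of weigh_jar, crucible, petri, beaker, reagent, spatula, brush from where it was at the start of the episode below 0.02 m); the robot touches nothing.
It fails at once if the cover bumped shut (faster than 0.3 rad/s in the last 0.1 rad) (value of joint cover below 0.1 rad and velocity of joint cover below -0.3 rad/s).
It fails at once if the cover pinched or pressed with more than 35 N (contact force between the fingers and cover_c0 above 35 N).
It fails at once if the dish in the chamber disturbed by more than 10 mm (distance of dish from where it was at the start of the episode above 0.01 m).
It fails at once if another thing on the bench lifted or moved by more than 20 mm (distance of any of weigh_jar, crucible, petri, beaker, reagent, spatula, brush from where it was at the start of the episode above 0.02 m).
It also fails if it takes over 50 s, if anything falls off the work surface, if the arm or the gripper's body presses on something with over 40 N, if the wrist force passes 120 N, or if a joint passes its speed limit or range.

## Robot

A 6-joint arm with a two-finger parallel gripper is mounted at the origin on the work surface. World frame = base frame: x ahead of the robot, y to its left, z up, the work surface at z = 0. Lengths are in m, angles in degrees, forces in N, time in s.
With the tool pointing down it reaches from about 0.4 to 0.825 m from the base axis. Payload 7 kg.
Tool frame: the origin (TCP) lies on the centre line of the jaws, within the pads' length; the fingertips stand 17 mm ahead of it and the grasp point (between the pads) lies 2 mm behind it; y points along the fingers, z is the direction in which the jaws open and shut, and the axes are right-handed (so a half turn about y gives the same grasp; the last joint's range is limited). The gripper opens to 88 mm and grips with 3 to 60 N. Pads are 19 mm wide; open, the fingers measure 130 mm over their backs; the gripper's body (78 mm by 193 mm) begins 47 mm behind the grasp point.
Start: joints at [82.111, 20.546, 0.682, 0, -70.136, -16.507], TCP at [0.279, 0.615, 0.244] pointing down, gripper open.
Joint ranges: [-176.03, 176.03], [-82.01, 121.73], [-58.28, 71.71], [-173.87, 95.51], [-174.79, -0.11], [-173.66, 173.66]. Speed limits (degrees/s): [136.94, 136.94, 172.46, 180, 180, 180].

## Interface

Orientations are given as [roll, pitch, yaw] about the fixed x, y, z axes, in that order (R = Rz(yaw) Ry(pitch) Rx(roll)).
In Python, from plant import r, capture, camera_info gives the robot as it stands. The module is installed in compiled form; this text tells all that it offers.
- The arm moves only by the tool apply_moves, never from a script. Its argument "deltas" is a list of rows, each an object of numbers: "tx", "ty", "tz": the shift along the tool's x, y, z in m; "turn": the turn about the tool's y in rad; "gripper": the finger opening in m, from 0 to 0.0876. A call has 1 to 5 rows; each row is the pose to reach, as a shift and turn from the pose commanded when the call began, along the tool's axes at that moment; what a row does not reach only later rows make up. A row lasts 1/10 s, in which the tool goes at most 50 mm and 8.59 degrees, less where a joint would pass 70% of its speed; a pose out of reach is approached as far as the arm can. A call with a gripper value outside its range is refused whole. The fingers move at their own pace and stop on an object; "newtons" is the grip in N (left out, the last holds). Time passes only in rows, so rows that repeat a pose let the fingers close. It gives the time, the measured TCP pose, the force and the opening at its end, in the units of the state.
- r.get_state(): the state, without advancing time (a new reading comes with each control period).
- capture(name): name is "scene" or "side" or "wrist"; returns (picture, depth): 384x512x3 uint8, red, green, blue; 384x512 float32, m along the optical axis (not along the pixel's ray), 0 where there is no reading.
- camera_info(name): a dict with "K" (3x3 intrinsics, pixels), "eye" and "orientation" of the camera in the world; the wrist camera has in their place "tool_from_camera" (4x4, takes a point from camera to tool coordinates, whose origin is the TCP and whose axes are the tool frame's). Camera axes: x right, y up, looking along -z (the intrinsics and any distortion apply to the point x, -y, -z); pixel columns grow to the right and rows downward; lengths in m; the calibration is good to about 2 mm. The wrist camera is an equidistant fisheye: a pixel r from the principal point sees the ray r / f radians off the axis. A picture is of the moment at which its call begins: read the wrist's pose just before it. camera_info takes no time and is no camera call.
- r.close_job(): hands the job in, once; it reports no verdict.
The state is a dict: "time_s": time; "joints": joint angles; "qd": joint speeds; "joint_torque": joint torques, N m; "tcp_pos": TCP position; "eef_rot": TCP orientation; "contact_force": force on the tool from outside, world axes, zero at the start; "moment": the same for the moment, N m; "gripper_width": finger opening in m.
Only numpy, scipy, OpenCV 4.12 (cv2) and the standard library are available. Lean on these libraries where they do the work, as an engineer would, in place of code of your own. Each camera call takes 0.05 s, during which the arm holds its last target.

## Working session

There is one attempt and no reset: what is moved stays moved. The work goes in short steps, Python scripts to look and compute and a tool call to move; the robot and the scene stay as the last step left them, time stands still between calls to the robot, and variables do not carry over. Pictures are saved under pics/ and viewed, and the job is handed in when it is done.

Besides the shell and the picture viewer there is one more tool, called after ">>>" as name(argument=value, ...), one argument or row to a line, values as JSON. apply_moves: Moves the arm, as the interface text tells. Its arguments: {"type":"object","properties":{"deltas":{"type":"array","items":{"type":"object","properties":{"tx":{"type":"number"},"ty":{"type":"number"},"tz":{"type":"number"},"turn":{"type":"number"},"gripper":{"type":"number"}}}},"newtons":{"type":"number"}},"required":["deltas"]}

```bash
mkdir -p pics; ls; python3 - <<'E'
from plant import r,capture,camera_info
import cv2,numpy as np
print(r.get_state())
for n in ("scene","side","wrist"):
    p,d=capture(n); cv2.imwrite(f"pics/{n}0.png",p[:,:,::-1]); np.save(f"pics/{n}0.npy",d); print(n,camera_info(n))
E
```

```text
pics
{'time_s': 0.0, 'joints': array([ 8.21086815e+01,  2.05885853e+01,  6.31279658e-01, -1.84682896e-02,
       -7.01343808e+01, -1.65061856e+01]), 'qd': array([-0.028086  ,  0.00941102, -0.05517117,  0.06617774,  0.06658972,
        0.07185543]), 'joint_torque': array([-7.85475295e-04, -5.82718956e+01,  2.93055832e+01,  6.99716449e+00,
        6.88796034e-03, -1.61645589e-04]), 'tcp_pos': array([0.27866587, 0.61427415, 0.24264107]), 'eef_rot': array([-8.99071591e+01,  9.40626787e-03,  1.55596214e+02]), 'contact_force': array([-0.02148903,  0.269613  , -0.65294264]), 'moment': array([-0.04846513, -0.00011608, -0.01990944]), 'gripper_width': 0.08765077892944408}
scene {'K': array([[354.30358351,   0.        , 255.21669869],
       [  0.        , 354.30358351, 187.12802975],
       [  0.        ,   0.        ,   1.        ]]), 'eye': array([ 1.14700992, -0.42060929,  0.67545183]), 'orientation': array([50.88926802, -0.52643028, 54.23957024])}
side {'K': array([[386.39600052,   0.        , 256.07059351],
       [  0.        , 386.39600052, 192.61271851],
       [  0.        ,   0.        ,   1.        ]]), 'eye': array([ 0.09993903, -0.65660296,  0.87872232]), 'orientation': array([ 45.00049007,  -0.68595016, -32.46826722])}
wrist {'K': array([[297.31863964,   0.        , 259.50807867],
       [  0.        , 297.31863964, 196.35069463],
       [  0.        ,   0.        ,   1.        ]]), 'tool_from_camera': array([[ 6.00872903e-05, -9.62287937e-01, -2.72032943e-01,
        -7.33267142e-02],
       [ 1.15695380e-03,  2.72032829e-01, -9.62287276e-01,
        -1.39899524e-01],
       [ 9.99999329e-01, -2.56908312e-04,  1.12966840e-03,
         6.50429551e-04],
       [ 0.00000000e+00,  0.00000000e+00,  0.00000000e+00,
         1.00000000e+00]])}
```

View pics/scene0.png

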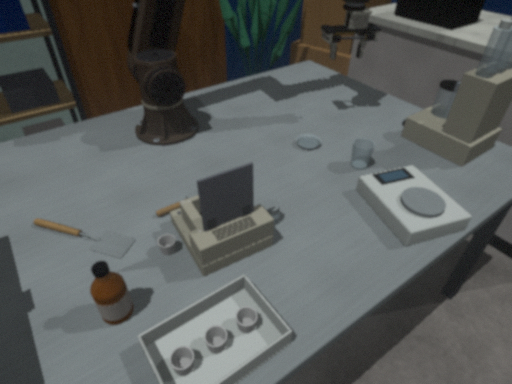

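View pics/side0.png

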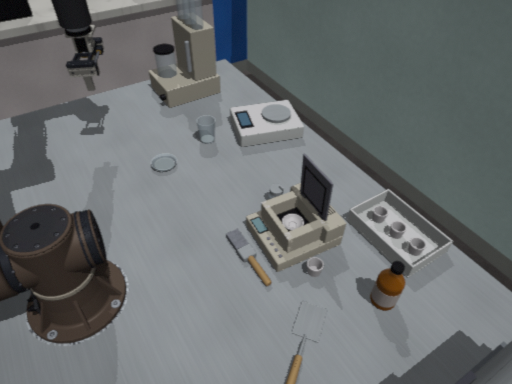

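View pics/wrist0.png

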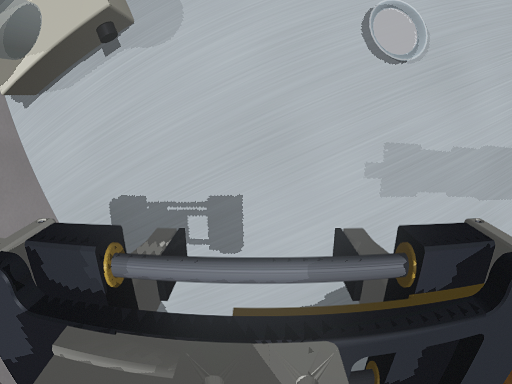

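The scene view shows the analyser at about (225,230), with its grey cover standing at (228,197), the crucible at (166,242) and the brush handle at (170,209). The side view shows the analyser at (295,228), with the dish at (292,222) and the cover at (316,188). Next I'll work out positions from the depth images.

```bash
cat > h.py <<'E'
import numpy as np,cv2
from scipy.spatial.transform import Rotation as Ro
from plant import r,capture,camera_info
def cloud(n,d):
    c=camera_info(n);K=c["K"];v,u=np.mgrid[:d.shape[0],:d.shape[1]]
    P=np.stack([(u-K[0,2])/K[0,0]*d,-(v-K[1,2])/K[1,1]*d,-d],-1)
    return P@Ro.from_euler('xyz',c["orientation"],degrees=True).as_matrix().T+np.array(c["eye"])
def proj(n,W):
    c=camera_info(n);K=c["K"];R=Ro.from_euler('xyz',c["orientation"],degrees=True).as_matrix()
    q=(np.atleast_2d(W)-c["eye"])@R
    return np.stack([K[0,2]+K[0,0]*q[:,0]/-q[:,2],K[1,2]-K[1,1]*q[:,1]/-q[:,2]],1)
E
python3 - <<'E'
from h import *
S=cloud("scene",np.load("pics/scene0.npy"));D=cloud("side",np.load("pics/side0.npy"))
for nm,C,pts in (("scene",S,[(225,190),(228,215),(166,240),(170,209),(276,213),(308,142),(230,250)]),("side",D,[(316,188),(292,222),(262,228),(315,265),(275,190),(260,270),(237,240),(300,300)])):
    for u,v in pts: print(nm,u,v,C[v,u].round(3))
# top-view map of points 
for nm,C in (("scene",S),("side",D)):
    im=np.zeros((600,600),np.uint8)
    m=(C[...,2]>-0.02)&(C[...,2]<.3)
    x=((0.9-C[m][:,0])/.001).astype(int);y=((0.2-C[m][:,1])/.001).astype(int);z=C[m][:,2]
    ok=(x>=0)&(x<600)&(y>=0)&(y<600)
    o=np.argsort(z[ok]); im[x[ok][o],y[ok][o]]=np.clip(40+z[ok][o]*900,0,255)
    im=cv2.dilate(im,np.ones((3,3)));cv2.imwrite(f"pics/top_{nm}.png",cv2.applyColorMap(im,cv2.COLORMAP_JET))
E
```

```text
scene 225 190 [ 0.636 -0.127  0.19 ]
scene 228 215 [ 0.64  -0.125  0.118]
scene 166 240 [ 0.536 -0.245  0.018]
scene 170 209 [ 0.437 -0.188  0.018]
scene 276 213 [0.637 0.02  0.044]
scene 308 142 [0.382 0.371 0.004]
scene 230 250 [ 0.681 -0.149  0.054]
side 316 188 [ 0.63  -0.133  0.172]
side 292 222 [ 0.574 -0.118  0.055]
side 262 228 [ 0.496 -0.084  0.043]
side 315 265 [ 0.563 -0.243  0.007]
side 275 190 [0.606 0.013 0.054]
side 260 270 [ 0.425 -0.185  0.019]
side 237 240 [ 0.425 -0.066  0.017]
side 300 300 [ 0.469 -0.303  0.002]
```

```bash
python3 -c "
import cv2,numpy as np
a=cv2.imread('pics/top_scene.png');b=cv2.imread('pics/top_side.png');cv2.imwrite('pics/top.png',cv2.resize(np.hstack([a[:, :],b]),(800,400)))"
```

```text
(no output)
```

View pics/top.png

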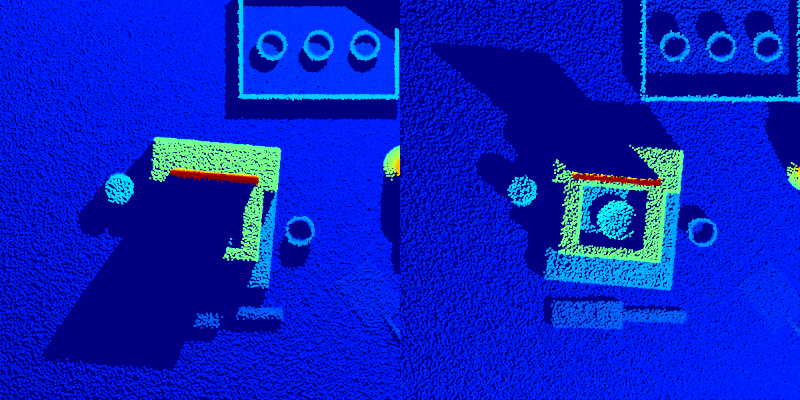

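```bash
cat > fit.py <<'E'
from h import *
from scipy.optimize import minimize
S=cloud("scene",np.load("pics/scene0.npy"));D=cloud("side",np.load("pics/side0.npy"))
out={}
def box(C): return (abs(C[...,0]-.585)<.16)&(abs(C[...,1]+.12)<.15)
for nm,C in (("scene",S),("side",D)):
    P=C[box(C)]
    cov=P[(P[:,2]>.115)&(P[:,2]<.26)]
    # robust plane
    for _ in range(4):
        c=cov.mean(0);n=np.linalg.svd(cov-c)[2][2];e=abs((cov-c)@n);cov=cov[e<max(.003,2*e.std()) ]
    n*=-np.sign(n[0])
    print(nm,len(cov),"plane c",c.round(4),"n",n.round(4),"yaw(of -n)",np.degrees(np.arctan2(-n[1],-n[0])),"tilt angle",np.degrees(np.arctan2(-n[2],np.hypot(n[0],n[1]))), "res",e.std())
    # rim/ledge
    rim=P[abs(P[:,2]-.095)<.006]; led=P[abs(P[:,2]-.04)<.006]; print(np.median(rim[:,2]),np.median(led[:,2]),len(rim),len(led))
    out[nm]=(P,cov,n,c)
# yaw search: analyser pts in local frame, bounds
P=np.vstack([out["scene"][0],out["side"][0]])
A=P[(P[:,2]>.03)&(P[:,2]<.105)]
# restrict away from jar(.617,.02) crucible
jar=A[np.hypot(A[:,0]-.62,A[:,1]-.02)<.035];A=A[np.hypot(A[:,0]-.62,A[:,1]-.02)>.04]
A=A[np.hypot(A[:,0]-.555,A[:,1]+.25)>.04]
for yaw in range(-10,0):
    t=np.radians(yaw);x=A[:,0]*np.cos(t)+A[:,1]*np.sin(t);y=-A[:,0]*np.sin(t)+A[:,1]*np.cos(t)
    px=np.percentile(x,[.5,99.5]);py=np.percentile(y,[.5,99.5]);print(yaw,(px[1]-px[0]).round(4),(py[1]-py[0]).round(4),px.mean().round(4),py.mean().round(4))
E
python3 fit.py
```

```text
scene 2442 plane c [ 0.6369 -0.1244  0.1792] n [-0.9954  0.0888 -0.0369] yaw(of -n) -5.098660480090863 tilt angle 2.1155118463564624 res 0.0005970735912073576
0.09451942556068271 0.0388098156977153 1915 658
side 1067 plane c [ 0.6305 -0.1294  0.1802] n [-0.9956  0.0875 -0.0322] yaw(of -n) -5.021540678332852 tilt angle 1.8466192171237283 res 0.0006627527468259941
0.09474946508288518 0.040051791380576574 1459 1314
-10 0.2188 0.2011 0.5937 -0.0166
-9 0.2169 0.1986 0.5929 -0.0271
-8 0.2152 0.1961 0.5919 -0.0375
-7 0.2135 0.1935 0.5909 -0.048
-6 0.212 0.1913 0.5895 -0.0586
-5 0.2113 0.19 0.588 -0.0696
-4 0.2126 0.1899 0.5869 -0.0811
-3 0.2145 0.1905 0.5857 -0.0924
-2 0.2165 0.1914 0.5844 -0.1034
-1 0.2186 0.1921 0.5829 -0.1146
```

```bash
cat > fit2.py <<'E'
from fit import *
t=np.radians(-5.05);R=np.array([[np.cos(t),np.sin(t)],[-np.sin(t),np.cos(t)]])
for nm in out:
    P=out[nm][0]; L=P[:,:2]@R.T; z=P[:,2]
    for lab,m in (("rim",abs(z-.095)<.004),("ledge",abs(z-.04)<.004),("cover",(z>.12))):
        h,e=np.histogram(L[m][:,0],np.arange(.46,.72,.004)); print(nm,lab,"x",[(round(a,3),b) for a,b in zip(e,h) if b>4][:3],[(round(a,3),b) for a,b in zip(e,h) if b>4][-3:])
        h,e=np.histogram(L[m][:,1],np.arange(-.20,.06,.004)); print("   y",[(round(a,3),b) for a,b in zip(e,h) if b>4][:4],[(round(a,3),b) for a,b in zip(e,h) if b>4][-4:])
    c=out[nm][1];print("cover z",np.percentile(c[:,2],[.5,99.5]),"y'",np.percentile((c[:,:2]@R.T)[:,1],[.5,99.5]))
    for zz in (.12,.14,.16,.18,.2,.22):
        m=abs(c[:,2]-zz)<.005; print(zz,np.median((c[m][:,:2]@R.T)[:,0]).round(4),end=" ")
    print()
E
python3 fit2.py | tail -20
```

```text
-4 0.2126 0.1899 0.5869 -0.0811
-3 0.2145 0.1905 0.5857 -0.0924
-2 0.2165 0.1914 0.5844 -0.1034
-1 0.2186 0.1921 0.5829 -0.1146
scene rim x [(np.float64(0.52), np.int64(7)), (np.float64(0.524), np.int64(25)), (np.float64(0.528), np.int64(20))] [(np.float64(0.684), np.int64(121)), (np.float64(0.688), np.int64(150)), (np.float64(0.692), np.int64(47))]
   y [(np.float64(-0.16), np.int64(47)), (np.float64(-0.156), np.int64(40)), (np.float64(-0.152), np.int64(40)), (np.float64(-0.148), np.int64(40))] [(np.float64(0.016), np.int64(33)), (np.float64(0.02), np.int64(26)), (np.float64(0.024), np.int64(31)), (np.float64(0.028), np.int64(9))]
scene ledge x [(np.float64(0.484), np.int64(8)), (np.float64(0.488), np.int64(12)), (np.float64(0.492), np.int64(10))] [(np.float64(0.628), np.int64(10)), (np.float64(0.688), np.int64(110)), (np.float64(0.692), np.int64(48))]
   y [(np.float64(-0.164), np.int64(5)), (np.float64(-0.16), np.int64(88)), (np.float64(-0.156), np.int64(60)), (np.float64(-0.152), np.int64(54))] [(np.float64(-0.12), np.int64(5)), (np.float64(-0.104), np.int64(5)), (np.float64(-0.1
[... 1679 characters left out ...]
np.int64(17)), (np.float64(0.02), np.int64(16))]
side cover x [(np.float64(0.632), np.int64(17)), (np.float64(0.636), np.int64(676)), (np.float64(0.64), np.int64(394))] [(np.float64(0.636), np.int64(676)), (np.float64(0.64), np.int64(394)), (np.float64(0.644), np.int64(7))]
   y [(np.float64(-0.136), np.int64(58)), (np.float64(-0.132), np.int64(42)), (np.float64(-0.128), np.int64(33)), (np.float64(-0.124), np.int64(37))] [(np.float64(-0.02), np.int64(16)), (np.float64(-0.016), np.int64(25)), (np.float64(-0.012), np.int64(32)), (np.float64(-0.008), np.int64(23))]
cover z [0.11553196 0.23646235] y' [-0.13409791 -0.00570718]
0.12 0.6419 0.14 0.6406 0.16 0.6402 0.18 0.6395 0.2 0.6384 0.22 0.6382
```

The side view gives hinge x' ≈ 0.643 (axes turned by −5.05°), mid y' ≈ −0.068 and a cover angle of about 1.535 rad. Next I'll check the finger shape, since the fingers stay vertical in this interface.

```bash
python3 - <<'E'
from h import *
c=camera_info("wrist");K=c["K"];d=np.load("pics/wrist0.npy");T=np.array(c["tool_from_camera"])
v,u=np.mgrid[:384,:512];a=(u-K[0,2])/K[0,0];b=(v-K[1,2])/K[1,1];th=np.hypot(a,b);th=np.maximum(th,1e-6)
z=d; rr=z*np.tan(th); P=np.stack([rr*a/th,-rr*b/th,-z],-1)
Q=P@T[:3,:3].T+T[:3,3]
print(np.isfinite(Q).all())
# plot z-y (jaws, finger) for points near
m=(d>0)&(abs(Q[...,2])<.12)&(Q[...,1]>-.16)&(Q[...,1]<.03)&(abs(Q[...,0])<.1)
im=np.zeros((480,720,3),np.uint8)
q=Q[m];xx=((q[:,2]+.12)/.24*720).astype(int);yy=((q[:,1]+.16)/.24*720).astype(int)
ok=(yy>=0)&(yy<480)
cols=cv2.applyColorMap(np.clip((q[:,0]+.05)/.1*255,0,255).astype(np.uint8),cv2.COLORMAP_JET)[:,0]
im[yy[ok],xx[ok]]=cols[ok]
cv2.imwrite("pics/fing.png",im)
s=cv2.imread("pics/scene0.png")[0:70,300:400];cv2.imwrite("pics/fs.png",cv2.resize(s,(800,560),interpolation=2))
s=cv2.imread("pics/side0.png")[10:90,40:130];cv2.imwrite("pics/fd.png",cv2.resize(s,(630,560),interpolation=2))
E
```

```text
True
```

View pics/fing.png

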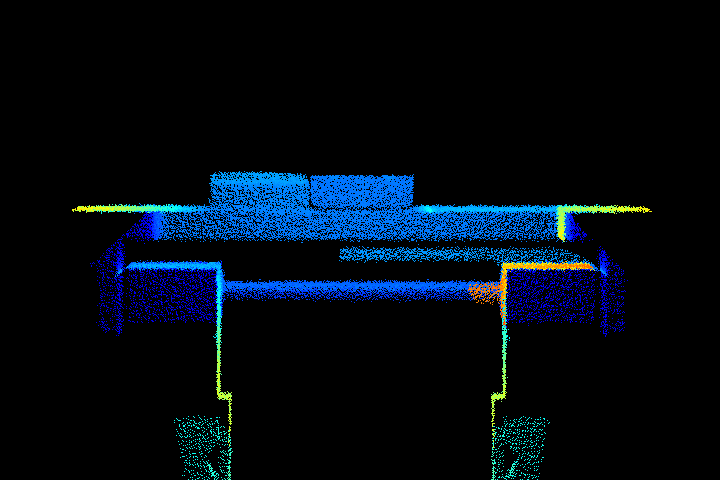

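View pics/fs.png

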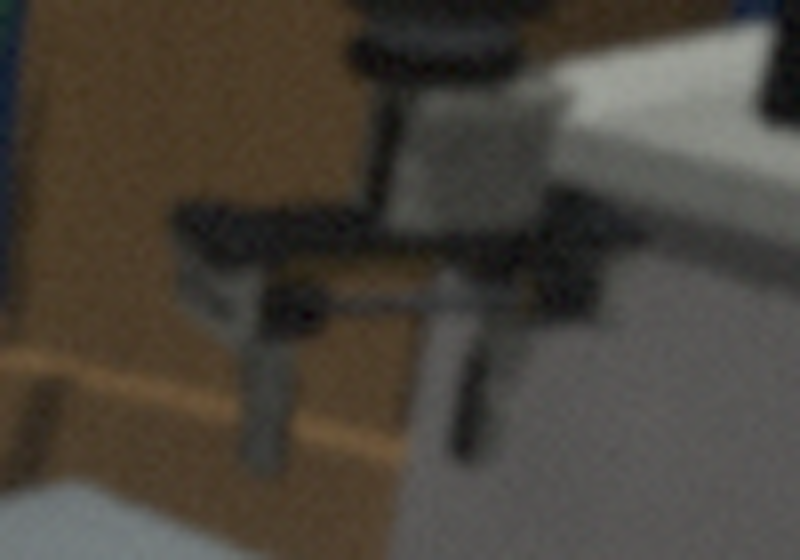

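View pics/fd.png

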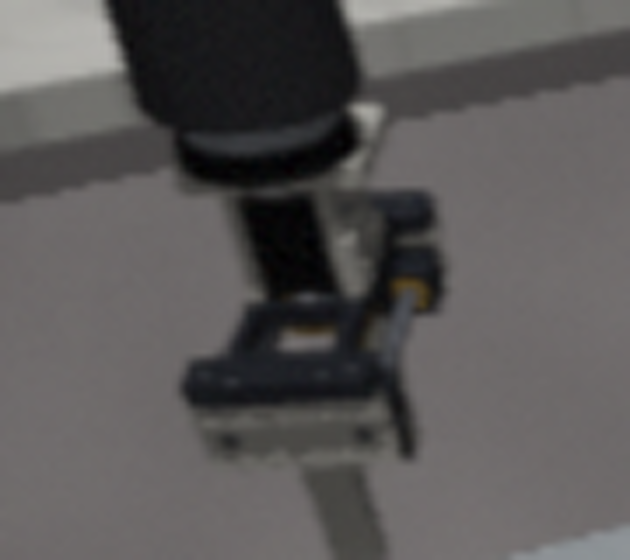

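The fingers are plain vertical prongs sliding in parallel. So I'll close them, turn the jaws along the analyser's y axis, tip the cover from behind, then go over the edge. The free edge is then caught on the fingers' flat side faces, beyond the edge. First I'll check the travel path.

```bash
cat >> h.py <<'E'
T0=np.radians(-5.05);RL=np.array([[np.cos(T0),np.sin(T0)],[-np.sin(T0),np.cos(T0)]])
HX,HZ,MY=.643,.0955,-.068
def loc(P): P=np.asarray(P);return np.concatenate([P[...,:2]@RL.T,P[...,2:]],-1)
def wor(p): p=np.asarray(p);return np.concatenate([p[...,:2]@RL,p[...,2:]],-1)
def theta(d=None,full=False):
    if d is None: d=capture("scene")[1]
    L=loc(cloud("scene",d))[d>0]
    dx=HX-L[:,0];dz=L[:,2]-HZ;rr=np.hypot(dx,dz);dy=L[:,1]-(-.0653)
    m=(rr>.04)&(rr<.125)&(abs(dy)<.06)&(abs(dy)>.03)&(dz>.001)
    a=np.arctan2(dz,dx)[m]-np.arcsin(.006/rr[m])
    h,e=np.histogram(a,np.arange(-.05,1.9,.04)); k=h.argmax(); a=a[abs(a-e[k]-.02)<.06]
    return np.median(a),a.std(),len(a)
def st():
    s=r.get_state();l=loc(s["tcp_pos"]);f=loc(s["contact_force"])
    print("t%.2f loc %s rot %s F' %s w %.4f"%(s["time_s"],l.round(4),s["eef_rot"].round(2),f.round(2),s["gripper_width"]));return s
def delta(x,y,z,yaw=174.95):
    s=r.get_state();R=Ro.from_euler('xyz',s["eef_rot"],degrees=True).as_matrix()
    d=R.T@(wor(np.array([x,y,z]))-s["tcp_pos"]);t=-np.radians((yaw-s["eef_rot"][2]+180)%360-180)
    print("tx %.4f ty %.4f tz %.4f turn %.4f"%(*d,t))
E
python3 - <<'E'
from h import *
for n in("scene","side"):
    d=np.load(f"pics/{n}0.npy");C=cloud(n,d);m=(d>0)&(C[...,2]>.12)&(C[...,0]>.2)&(C[...,0]<1.2)&(abs(C[...,1])<.9);q=C[m]
    k,c=np.unique((q[:,:2]/.05).round(),axis=0,return_inverse=True);c=c.ravel()
    print(n,[(*(k[i]*.05).round(2),q[c==i,2].max().round(2)) for i in range(len(k)) if (c==i).sum()>5])
print(theta(np.load("pics/scene0.npy")));st();delta(.69,-.068,.33)
E
```

```text
scene [(np.float64(0.2), np.float64(0.55), np.float64(0.33)), (np.float64(0.25), np.float64(0.5), np.float64(0.33)), (np.float64(0.25), np.float64(0.55), np.float64(0.42)), (np.float64(0.25), np.float64(0.6), np.float64(0.42)), (np.float64(0.25), np.float64(0.65), np.float64(0.3)), (np.float64(0.3), np.float64(0.5), np.float64(0.33)), (np.float64(0.3), np.float64(0.55), np.float64(0.43)), (np.float64(0.3), np.float64(0.6), np.float64(0.43)), (np.float64(0.3), np.float64(0.65), np.float64(0.42)), (np.float64(0.3), np.float64(0.7), np.float64(0.34)), (np.float64(0.35), np.float64(0.6), np.float64(0.43)), (np.float64(0.35), np.float64(0.65), np.float64(0.39)), (np.float64(0.35), np.float64(0.7), np.float64(0.33)), (np.float64(0.55), np.float64(0.8), np.float64(0.19)), (np.float64(0.6), np.float64(0.75), np.float64(0.19)), (np.float64(0.6), np.float64(0.8), np.float64(0.19)), (np.float64(0.6), np.float64(0.85), np.float64(0.19)), (np.float64(0.65), np.float64(-0.4), np.float64(0.15)), (np.float64(0.65), np.float64(-0.2), np.float64(0.24)), (np.float64(0.65), np.float64(-0.15), np.float64
[... 2247 characters left out ...]
65), np.float64(0.75), np.float64(0.28)), (np.float64(0.65), np.float64(0.8), np.float64(0.28)), (np.float64(0.65), np.float64(0.85), np.float64(0.28)), (np.float64(0.7), np.float64(0.7), np.float64(0.39)), (np.float64(0.7), np.float64(0.75), np.float64(0.37)), (np.float64(0.7), np.float64(0.8), np.float64(0.36)), (np.float64(0.7), np.float64(0.85), np.float64(0.35)), (np.float64(0.75), np.float64(0.7), np.float64(0.38)), (np.float64(0.75), np.float64(0.75), np.float64(0.28))]
(np.float64(1.528019259983029), np.float64(0.01325794647529475), 770)
t0.15 loc [0.2235 0.6365 0.2429] rot [-8.993e+01  1.000e-02  1.556e+02] F' [ 0.43 -0.24  0.52] w 0.0878
tx -0.6736 ty -0.0864 tz 0.5103 turn -0.3377
```

>>> apply_moves(
  deltas=[
    {"tx":-0.01,"ty":-0.04,"tz":0.008,"turn":-0.07,"gripper":0},
    {"tx":-0.04,"ty":-0.065,"tz":0.03,"turn":-0.14},
    {"tx":-0.075,"ty":-0.08,"tz":0.057,"turn":-0.2},
    {"tx":-0.11,"ty":-0.086,"tz":0.084,"turn":-0.27},
    {"tx":-0.145,"ty":-0.086,"tz":0.11,"turn":-0.338},
  ],
  newtons=10,
)

```text
invalid input at $.deltas[1]: expected keys tx, ty, tz, turn, gripper
```

```bash
python3 - <<'E'
from h import *
st();delta(.69,-.068,.33)
E
```

```text
t0.15 loc [0.2235 0.6365 0.2429] rot [-8.993e+01  1.000e-02  1.556e+02] F' [ 0.43 -0.24  0.52] w 0.0878
tx -0.6736 ty -0.0864 tz 0.5103 turn -0.3377
```

All keys are needed in every row.

>>> apply_moves(
  deltas=[
    {"tx":-0.01,"ty":-0.04,"tz":0.008,"turn":-0.07,"gripper":0},
    {"tx":-0.04,"ty":-0.065,"tz":0.03,"turn":-0.14,"gripper":0},
    {"tx":-0.075,"ty":-0.08,"tz":0.057,"turn":-0.2,"gripper":0},
    {"tx":-0.11,"ty":-0.086,"tz":0.084,"turn":-0.27,"gripper":0},
    {"tx":-0.145,"ty":-0.086,"tz":0.11,"turn":-0.338,"gripper":0},
  ],
  newtons=10,
)

```text
time_s: 0.65
tcp_pos: [0.366, 0.4534, 0.3308]
eef_rot: [-90.1, 0.0, 175.2]
contact_force: [1.2, -0.1, -1.1]
gripper_width: 0.0529
```

```bash
python3 - <<'E'
from h import *
st();delta(.69,-.068,.33)
E
```

```text
t0.65 loc [0.3247 0.4839 0.3308] rot [-9.0110e+01  4.0000e-02  1.7517e+02] F' [ 1.18  0.05 -1.06] w 0.0529
tx -0.3632 ty 0.0000 tz 0.5532 turn 0.0038
```

>>> apply_moves(
  deltas=[
    {"tx":-0.027,"ty":0,"tz":0.041,"turn":0,"gripper":0},
    {"tx":-0.054,"ty":0,"tz":0.082,"turn":0,"gripper":0},
    {"tx":-0.081,"ty":0,"tz":0.123,"turn":0,"gripper":0},
    {"tx":-0.108,"ty":0,"tz":0.164,"turn":0,"gripper":0},
    {"tx":-0.135,"ty":0,"tz":0.205,"turn":0.004,"gripper":0},
  ],
)

```text
time_s: 1.15
tcp_pos: [0.4823, 0.2367, 0.3296]
eef_rot: [-90.0, 0.0, 174.8]
contact_force: [1.5, 0.1, 0.0]
gripper_width: 0.0135
```

>>> apply_moves(
  deltas=[
    {"tx":-0.027,"ty":0,"tz":0.041,"turn":0,"gripper":0},
    {"tx":-0.054,"ty":0,"tz":0.082,"turn":0,"gripper":0},
    {"tx":-0.081,"ty":0,"tz":0.123,"turn":0,"gripper":0},
    {"tx":-0.108,"ty":0,"tz":0.164,"turn":0,"gripper":0},
    {"tx":-0.135,"ty":0,"tz":0.205,"turn":0,"gripper":0},
  ],
)

```text
time_s: 1.65
tcp_pos: [0.5981, 0.0201, 0.3295]
eef_rot: [-90.0, -0.0, 174.7]
contact_force: [0.8, 1.2, -0.0]
gripper_width: 0.0008
```

```bash
python3 - <<'E'
from h import *
st();delta(.69,-.068,.33)
E
```

```text
t1.65 loc [0.594  0.0727 0.3295] rot [-90.01  -0.   174.75] F' [ 0.73  1.31 -0.03] w 0.0008
tx -0.0965 ty -0.0005 tz 0.1403 turn -0.0036
```

>>> apply_moves(
  deltas=[
    {"tx":-0.03,"ty":0,"tz":0.04,"turn":0,"gripper":0},
    {"tx":-0.06,"ty":0,"tz":0.08,"turn":-0.004,"gripper":0},
    {"tx":-0.085,"ty":0,"tz":0.12,"turn":-0.004,"gripper":0},
    {"tx":-0.0955,"ty":0,"tz":0.14,"turn":-0.004,"gripper":0},
    {"tx":-0.0955,"ty":0,"tz":0.14,"turn":-0.004,"gripper":0},
  ],
)

```text
time_s: 2.15
tcp_pos: [0.6803, -0.1292, 0.3277]
eef_rot: [-90.0, -0.1, 174.8]
contact_force: [0.7, -0.1, -0.7]
gripper_width: 0.0006
```

```bash
python3 - <<'E'
from h import *
p,d=capture("scene");cv2.imwrite("pics/s1.png",p[100:290,130:330,::-1].repeat(3,0).repeat(3,1)[:560])
print(theta(d));p,d=capture("side");cv2.imwrite("pics/d1.png",p[60:290,200:420,::-1].repeat(2,0).repeat(2,1))
st();delta(.685,-.068,.222)
L=loc(cloud("side",d))
E
```

```text
(np.float64(1.527434151580328), np.float64(0.012930952624882369), 776)
t2.25 loc [ 0.6881 -0.0662  0.3287] rot [-9.0000e+01 -8.0000e-02  1.7489e+02] F' [-0.47  1.02  0.14] w 0.0003
tx 0.0030 ty 0.1067 tz 0.0018 turn -0.0010
```

View pics/s1.png

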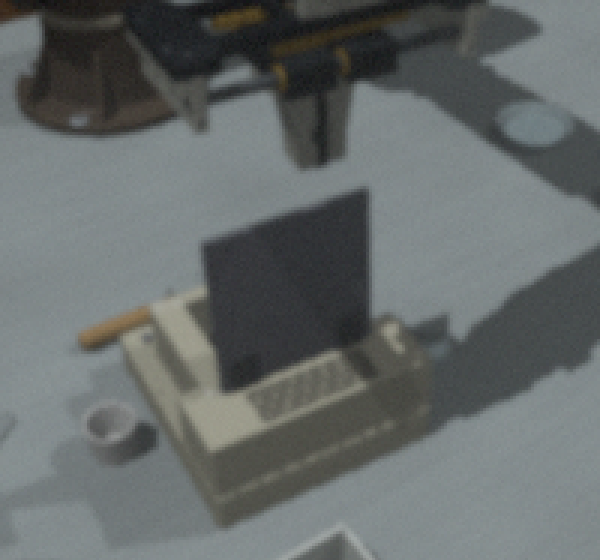

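View pics/d1.png

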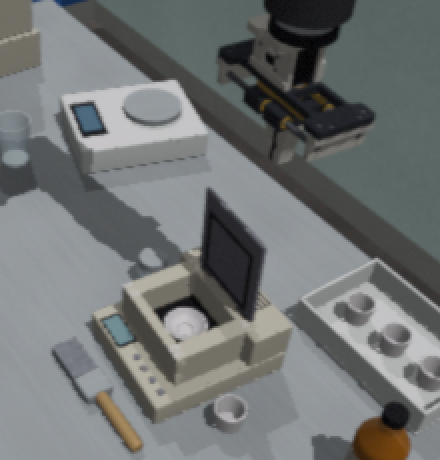

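The hand is above and behind the cover: fingers at (318,130) in the scene crop, and the cover untouched at 1.527 rad. The side view shows the dish at (185,322) inside the chamber. Next I'll measure the fingers' side faces from the depth images.

```bash
python3 - <<'E'
from h import *
s=st();t=loc(s["tcp_pos"])
for n in("scene","side"):
    d=capture(n)[1];L=loc(cloud(n,d))[d>0]-t
    m=(abs(L[:,0])<.05)&(abs(L[:,1])<.06)
    for z in np.arange(-.02,.05,.008):
        q=L[m&(abs(L[:,2]-z)<.004)]
        if len(q): print(n,z.round(3),len(q),"x",np.percentile(q[:,0],[3,50,97]).round(4),"y",np.percentile(q[:,1],[3,97]).round(4))
E
```

```text
t2.25 loc [ 0.6881 -0.0662  0.3287] rot [-9.0000e+01 -8.0000e-02  1.7489e+02] F' [-0.47  1.02  0.14] w 0.0003
scene -0.02 2 x [0.0104 0.0105 0.0105] y [0.0011 0.003 ]
scene -0.012 62 x [-0.0057  0.0111  0.0131] y [-0.0139  0.0166]
scene -0.004 80 x [-0.0054  0.0115  0.0135] y [-0.0142  0.0168]
scene 0.004 77 x [-0.0063  0.0113  0.0131] y [-0.0151  0.0169]
scene 0.012 82 x [-0.0058  0.0115  0.0136] y [-0.0166  0.0181]
scene 0.02 90 x [-0.0017  0.0116  0.0134] y [-0.0178  0.0188]
scene 0.028 99 x [-0.0042  0.0117  0.0135] y [-0.0193  0.02  ]
scene 0.036 44 x [0.0018 0.012  0.0133] y [-0.0203  0.0211]
scene 0.044 11 x [-0.0092  0.013   0.0153] y [-0.0321  0.0147]
side -0.012 33 x [-0.0111 -0.0083  0.0102] y [-0.0173  0.0141]
side -0.004 45 x [-0.0111 -0.0091  0.0098] y [-0.0176  0.012 ]
side 0.004 45 x [-0.0113 -0.0087  0.0091] y [-0.0182  0.0142]
side 0.012 43 x [-0.0111 -0.0088  0.0106] y [-0.0191  0.0157]
side 0.02 45 x [-0.0112 -0.0092  0.0066] y [-0.0209  0.0168]
side 0.028 28 x [-0.0115 -0.0097  0.001 ] y [-0.0219  0.0072]
side 0.036 11 x [-0.0109 -0.0093 -0.0029] y [-0.0233 -0.0175]
side 0.044 1 x [-0.0009 -0.0009 -0.0009] y [-0.0329 -0.0329]
```

>>> apply_moves(
  deltas=[
    {"tx":0.003,"ty":0.04,"tz":0.002,"turn":0,"gripper":0},
    {"tx":0.003,"ty":0.08,"tz":0.002,"turn":0,"gripper":0},
    {"tx":0.003,"ty":0.106,"tz":0.002,"turn":0,"gripper":0},
    {"tx":0.003,"ty":0.106,"tz":0.002,"turn":0,"gripper":0},
  ],
)

```text
time_s: 2.75
tcp_pos: [0.6742, -0.1262, 0.2197]
eef_rot: [-90.0, -0.4, 175.0]
contact_force: [-0.3, -0.3, -1.2]
gripper_width: 0.0005
```

```bash
python3 - <<'E'
from h import *
st();print(theta())
E
```

```text
t2.75 loc [ 0.6827 -0.0664  0.2197] rot [-90.    -0.38 175.04] F' [-0.27 -0.37 -1.2 ] w 0.0005
(np.float64(1.5265506028682718), np.float64(0.014579474883142582), 537)
```

>>> apply_moves(
  deltas=[
    {"tx":0.02,"ty":0,"tz":0.001,"turn":0,"gripper":0},
    {"tx":0.03,"ty":0,"tz":0.001,"turn":0,"gripper":0},
    {"tx":0.037,"ty":0,"tz":0.001,"turn":0,"gripper":0},
    {"tx":0.044,"ty":0,"tz":0.001,"turn":0,"gripper":0},
    {"tx":0.05,"ty":0,"tz":0.001,"turn":0,"gripper":0},
  ],
)

```text
time_s: 3.3
tcp_pos: [0.627, -0.1242, 0.2247]
eef_rot: [-90.0, 0.1, 175.0]
contact_force: [2.1, -0.4, 0.3]
gripper_width: 0.0003
```

```bash
python3 - <<'E'
from h import *
st();print(theta());st()
E
```

```text
t3.30 loc [ 0.6355 -0.0685  0.2247] rot [-9.0010e+01  1.2000e-01  1.7499e+02] F' [ 2.11 -0.18  0.28] w 0.0003
(np.float64(1.369329390425361), np.float64(0.015359318243138275), 864)
t3.35 loc [ 0.6344 -0.0686  0.2244] rot [-9.0020e+01  5.0000e-02  1.7497e+02] F' [-1.49 -0.34 -0.81] w 0.0002
```

>>> apply_moves(
  deltas=[
    {"tx":0.006,"ty":0.001,"tz":0,"turn":0,"gripper":0},
    {"tx":0.012,"ty":0.002,"tz":0,"turn":0,"gripper":0},
    {"tx":0.018,"ty":0.003,"tz":0,"turn":0,"gripper":0},
    {"tx":0.023,"ty":0.003,"tz":0,"turn":0,"gripper":0},
  ],
)

```text
time_s: 3.75
tcp_pos: [0.603, -0.1224, 0.22]
eef_rot: [-90.0, -0.1, 175.0]
contact_force: [-0.6, 0.6, -0.1]
gripper_width: 0.0
```

```bash
python3 - <<'E'
from h import *
st();print(theta());st()
E
```

```text
t3.75 loc [ 0.6115 -0.0689  0.22  ] rot [-9.0000e+01 -6.0000e-02  1.7496e+02] F' [-0.66  0.57 -0.07] w 0.0000
(np.float64(1.157289063056942), np.float64(0.016350989072101252), 904)
t3.80 loc [ 0.6109 -0.0689  0.2202] rot [-9.0000e+01 -7.0000e-02  1.7496e+02] F' [-1.81 -0.26  0.14] w 0.0006
```

>>> apply_moves(
  deltas=[
    {"tx":-0.002,"ty":-0.045,"tz":0,"turn":0,"gripper":0},
    {"tx":0.015,"ty":-0.06,"tz":0,"turn":0,"gripper":0},
    {"tx":0.06,"ty":-0.06,"tz":0,"turn":0,"gripper":0},
    {"tx":0.082,"ty":-0.03,"tz":0,"turn":0,"gripper":0},
    {"tx":0.082,"ty":0.015,"tz":0,"turn":0,"gripper":0},
  ],
)

```text
time_s: 4.3
tcp_pos: [0.5214, -0.1152, 0.2083]
eef_rot: [-90.1, 0.4, 175.0]
contact_force: [2.2, 0.5, -1.5]
gripper_width: 0.0005
```

```bash
python3 - <<'E'
from h import *
st();print(theta());st()
E
```

```text
t4.30 loc [ 0.5295 -0.0688  0.2083] rot [-90.08   0.39 174.99] F' [ 2.11  0.72 -1.55] w 0.0005
(np.float64(1.0628724122405127), np.float64(0.017241686289272747), 929)
t4.35 loc [ 0.5255 -0.0687  0.1988] rot [-90.08  -0.37 174.89] F' [-4.3   0.02 -9.47] w 0.0006
```

>>> apply_moves(
  deltas=[
    {"tx":-0.005,"ty":0.008,"tz":0,"turn":0,"gripper":0},
    {"tx":-0.01,"ty":0.014,"tz":0,"turn":0,"gripper":0},
    {"tx":-0.014,"ty":0.016,"tz":0,"turn":0,"gripper":0},
  ],
)

```text
time_s: 4.65
tcp_pos: [0.5378, -0.1166, 0.1902]
eef_rot: [-90.0, 0.1, 175.0]
contact_force: [-0.6, 0.1, -0.5]
gripper_width: 0.0006
```

```bash
python3 - <<'E'
from h import *
st();print(theta());st()
E
```

```text
t4.65 loc [ 0.546  -0.0688  0.1902] rot [-8.9980e+01  5.0000e-02  1.7498e+02] F' [-0.64  0.05 -0.52] w 0.0006
(np.float64(0.9776348204366179), np.float64(0.018219063805126497), 928)
t4.70 loc [ 0.5463 -0.0687  0.1899] rot [-8.9980e+01  5.0000e-02  1.7498e+02] F' [ 1.94 -0.32 -0.44] w 0.0007
```

>>> apply_moves(
  deltas=[
    {"tx":0,"ty":0,"tz":0,"turn":0,"gripper":0},
    {"tx":0,"ty":0,"tz":0,"turn":0,"gripper":0},
    {"tx":0,"ty":0,"tz":0,"turn":0,"gripper":0},
    {"tx":0,"ty":0,"tz":0,"turn":0,"gripper":0},
  ],
)

```text
time_s: 5.1
tcp_pos: [0.536, -0.1164, 0.1898]
eef_rot: [-90.0, 0.0, 175.0]
contact_force: [-1.0, 0.3, -0.2]
gripper_width: 0.0007
```

```bash
python3 - <<'E'
from h import *
st();print(theta());st()
E
```

```text
t5.10 loc [ 0.5442 -0.0688  0.1898] rot [-9.0010e+01  1.0000e-02  1.7497e+02] F' [-0.98  0.17 -0.16] w 0.0007
(np.float64(0.899265000083137), np.float64(0.017480557256106095), 926)
t5.15 loc [ 0.5442 -0.0688  0.1898] rot [-9.0000e+01  1.0000e-02  1.7496e+02] F' [-0.51  1.32 -0.78] w 0.0004
```

>>> apply_moves(
  deltas=[
    {"tx":0,"ty":0,"tz":0,"turn":0,"gripper":0},
    {"tx":0,"ty":0,"tz":0,"turn":0,"gripper":0},
    {"tx":0,"ty":0,"tz":0,"turn":0,"gripper":0},
  ],
)

```text
time_s: 5.45
tcp_pos: [0.536, -0.1165, 0.1896]
eef_rot: [-90.0, -0.0, 175.0]
contact_force: [-1.7, -0.3, 0.5]
gripper_width: 0.0005
```

```bash
python3 - <<'E'
from h import *
st();p,d=capture("scene");print(theta(d));st();cv2.imwrite("pics/s2.png",p[100:290,130:330,::-1].repeat(3,0).repeat(3,1)[:560])
p,d=capture("side");cv2.imwrite("pics/d2.png",p[60:290,200:420,::-1].repeat(2,0).repeat(2,1))
E
```

```text
t5.45 loc [ 0.5442 -0.0689  0.1896] rot [-9.0000e+01 -1.0000e-02  1.7497e+02] F' [-1.64 -0.41  0.51] w 0.0005
(np.float64(0.8987492592607114), np.float64(0.01784469020179402), 912)
t5.50 loc [ 0.5442 -0.0688  0.1896] rot [-9.0000e+01 -1.0000e-02  1.7497e+02] F' [-1.27  0.24  1.29] w 0.0010
```

View pics/s2.png

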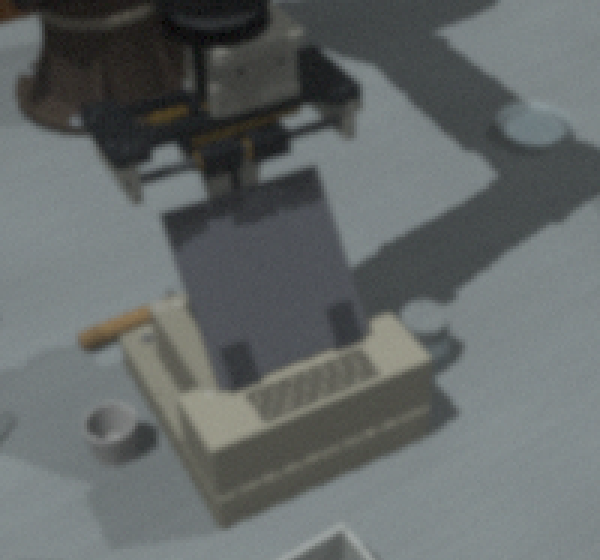

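View pics/d2.png

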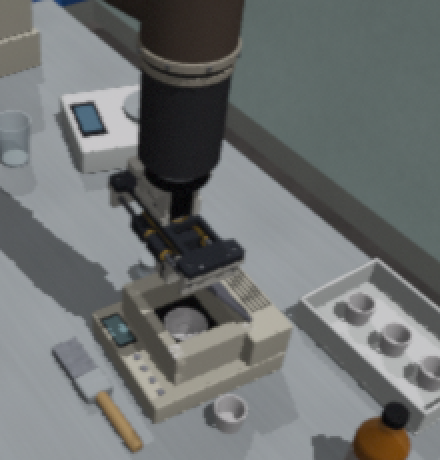

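The cover is caught. It has rested against the fingers' side face at 0.899 rad for over 0.3 s, with about 1.5 N of force. The scene crop shows the edge on the fingers at about (230,190), and the dish is still in the chamber. Now I'll lower it along the edge's arc.

>>> apply_moves(
  deltas=[
    {"tx":0.0032,"ty":0.0027,"tz":0,"turn":0,"gripper":0},
    {"tx":0.0064,"ty":0.0054,"tz":0,"turn":0,"gripper":0},
    {"tx":0.0095,"ty":0.0083,"tz":0,"turn":0,"gripper":0},
    {"tx":0.0125,"ty":0.0112,"tz":0,"turn":0,"gripper":0},
    {"tx":0.0154,"ty":0.0142,"tz":0,"turn":0,"gripper":0},
  ],
)

```text
time_s: 6.05
tcp_pos: [0.5204, -0.1151, 0.175]
eef_rot: [-90.0, -0.0, 175.0]
contact_force: [-0.3, -0.1, 1.0]
gripper_width: 0.0005
```

```bash
cat > chk.py <<'E'
from h import *
s=st();th=theta()[0];l=loc(s["tcp_pos"]);print("theta",th.round(4),"Htcp",(l[0]+.14*np.cos(th)).round(4),"zoff",(l[2]-.0955-.14*np.sin(th)).round(4));st()
E
python3 chk.py
```

```text
t6.05 loc [ 0.5285 -0.0688  0.175 ] rot [-9.0000e+01 -1.0000e-02  1.7497e+02] F' [-0.28 -0.13  0.98] w 0.0005
theta 0.7495 Htcp 0.631 zoff -0.0159
t6.10 loc [ 0.5278 -0.0688  0.1745] rot [-9.0010e+01 -7.0000e-02  1.7496e+02] F' [-1.18 -0.08 -0.73] w 0.0003
```

>>> apply_moves(
  deltas=[
    {"tx":0.0028,"ty":0.0031,"tz":0,"turn":0,"gripper":0},
    {"tx":0.0055,"ty":0.0063,"tz":0,"turn":0,"gripper":0},
    {"tx":0.0082,"ty":0.0096,"tz":0,"turn":0,"gripper":0},
    {"tx":0.0107,"ty":0.0129,"tz":0,"turn":0,"gripper":0},
    {"tx":0.0131,"ty":0.0164,"tz":0,"turn":0,"gripper":0},
  ],
)

```text
time_s: 6.6
tcp_pos: [0.5072, -0.1139, 0.1586]
eef_rot: [-90.0, -0.0, 175.0]
contact_force: [-2.1, 1.0, 1.3]
gripper_width: 0.0005
```

```bash
python3 chk.py
```

```text
t6.60 loc [ 0.5153 -0.0689  0.1586] rot [-9.0000e+01 -3.0000e-02  1.7496e+02] F' [-2.18  0.79  1.29] w 0.0005
theta 0.5957 Htcp 0.6311 zoff -0.0154
t6.65 loc [ 0.5147 -0.0689  0.158 ] rot [-9.0010e+01 -8.0000e-02  1.7495e+02] F' [-3.37  0.3  -1.8 ] w 0.0008
```

>>> apply_moves(
  deltas=[
    {"tx":0.0023,"ty":0.0035,"tz":0,"turn":0,"gripper":0},
    {"tx":0.0045,"ty":0.0071,"tz":0,"turn":0,"gripper":0},
    {"tx":0.0066,"ty":0.0107,"tz":0,"turn":0,"gripper":0},
    {"tx":0.0086,"ty":0.0144,"tz":0,"turn":0,"gripper":0},
    {"tx":0.0105,"ty":0.0181,"tz":0,"turn":0,"gripper":0},
  ],
)

```text
time_s: 7.15
tcp_pos: [0.4965, -0.113, 0.1403]
eef_rot: [-90.0, -0.1, 175.0]
contact_force: [-5.5, 0.9, 2.8]
gripper_width: 0.0006
```

```bash
python3 chk.py
```

```text
t7.15 loc [ 0.5045 -0.0689  0.1403] rot [-9.0000e+01 -7.0000e-02  1.7496e+02] F' [-5.55  0.39  2.78] w 0.0006
theta 0.446 Htcp 0.6308 zoff -0.0156
t7.20 loc [ 0.5041 -0.0689  0.1397] rot [-9.0000e+01 -1.0000e-01  1.7495e+02] F' [-3.81  0.87 -0.29] w 0.0005
```

>>> apply_moves(
  deltas=[
    {"tx":0.0014,"ty":0.0031,"tz":0,"turn":0,"gripper":0},
    {"tx":0.0028,"ty":0.0061,"tz":0,"turn":0,"gripper":0},
    {"tx":0.0041,"ty":0.0092,"tz":0,"turn":0,"gripper":0},
    {"tx":0.0053,"ty":0.0124,"tz":0,"turn":0,"gripper":0},
    {"tx":0.0064,"ty":0.0155,"tz":0,"turn":0,"gripper":0},
  ],
)

```text
time_s: 7.7
tcp_pos: [0.4901, -0.1125, 0.1248]
eef_rot: [-90.0, -0.1, 175.0]
contact_force: [-5.3, 1.5, 0.5]
gripper_width: 0.0008
```

```bash
python3 chk.py
```

```text
t7.70 loc [ 0.498  -0.0689  0.1248] rot [-9.0000e+01 -9.0000e-02  1.7495e+02] F' [-5.39  1.    0.52] w 0.0008
theta 0.3244 Htcp 0.6307 zoff -0.0153
t7.75 loc [ 0.4978 -0.0689  0.1243] rot [-9.0000e+01 -1.1000e-01  1.7495e+02] F' [-4.78  0.97 -0.84] w 0.0002
```

>>> apply_moves(
  deltas=[
    {"tx":0.001,"ty":0.0032,"tz":0,"turn":0,"gripper":0},
    {"tx":0.002,"ty":0.0064,"tz":0,"turn":0,"gripper":0},
    {"tx":0.0029,"ty":0.0097,"tz":0,"turn":0,"gripper":0},
    {"tx":0.0037,"ty":0.0129,"tz":0,"turn":0,"gripper":0},
    {"tx":0.0044,"ty":0.0162,"tz":0,"turn":0,"gripper":0},
  ],
)

```text
time_s: 8.25
tcp_pos: [0.4854, -0.1121, 0.1085]
eef_rot: [-90.0, -0.1, 174.9]
contact_force: [-6.3, 2.0, -0.3]
gripper_width: 0.0006
```

```bash
python3 chk.py
```

```text
t8.25 loc [ 0.4934 -0.0689  0.1085] rot [-9.0000e+01 -1.1000e-01  1.7495e+02] F' [-6.46  1.43 -0.33] w 0.0006
theta 0.2056 Htcp 0.6304 zoff -0.0156
t8.30 loc [ 0.4932 -0.0689  0.108 ] rot [-9.0000e+01 -1.3000e-01  1.7494e+02] F' [-4.42  0.41 -1.13] w 0.0005
```

>>> apply_moves(
  deltas=[
    {"tx":0.0004,"ty":0.0022,"tz":0,"turn":0,"gripper":0},
    {"tx":0.0007,"ty":0.0044,"tz":0,"turn":0,"gripper":0},
    {"tx":0.0011,"ty":0.0066,"tz":0,"turn":0,"gripper":0},
    {"tx":0.0014,"ty":0.0088,"tz":0,"turn":0,"gripper":0},
    {"tx":0.0016,"ty":0.011,"tz":0,"turn":0,"gripper":0},
  ],
)

```text
time_s: 8.8
tcp_pos: [0.4834, -0.1119, 0.0973]
eef_rot: [-90.0, -0.2, 174.9]
contact_force: [-6.2, 1.9, -0.6]
gripper_width: 0.0003
```

```bash
python3 chk.py
```

```text
t8.80 loc [ 0.4914 -0.0689  0.0973] rot [-9.0000e+01 -1.6000e-01  1.7494e+02] F' [-6.35  1.39 -0.61] w 0.0003
theta 0.1239 Htcp 0.6303 zoff -0.0155
t8.85 loc [ 0.4913 -0.0689  0.097 ] rot [-9.0000e+01 -1.7000e-01  1.7494e+02] F' [-6.86  1.29 -1.36] w 0.0006
```

>>> apply_moves(
  deltas=[
    {"tx":0.0002,"ty":0.0017,"tz":0,"turn":0,"gripper":0},
    {"tx":0.0003,"ty":0.0034,"tz":0,"turn":0,"gripper":0},
    {"tx":0.0005,"ty":0.0051,"tz":0,"turn":0,"gripper":0},
    {"tx":0.0006,"ty":0.0068,"tz":0,"turn":0,"gripper":0},
    {"tx":0.0007,"ty":0.0084,"tz":0,"turn":0,"gripper":0},
  ],
)

```text
time_s: 9.35
tcp_pos: [0.4825, -0.1118, 0.0888]
eef_rot: [-90.0, -0.2, 174.9]
contact_force: [-6.2, 2.8, 0.2]
gripper_width: 0.0007
```

```bash
python3 chk.py
```

```text
t9.35 loc [ 0.4904 -0.0689  0.0888] rot [-90.    -0.19 174.93] F' [-6.43  2.24  0.21] w 0.0007
theta 0.0632 Htcp 0.6302 zoff -0.0156
t9.40 loc [ 0.4904 -0.0689  0.0886] rot [-89.99  -0.19 174.93] F' [-7.06  0.85 -1.26] w 0.0004
```

>>> apply_moves(
  deltas=[
    {"tx":0.0001,"ty":0.0016,"tz":0,"turn":0,"gripper":0},
    {"tx":0.0002,"ty":0.0032,"tz":0,"turn":0,"gripper":0},
    {"tx":0.0002,"ty":0.0048,"tz":0,"turn":0,"gripper":0},
    {"tx":0.0002,"ty":0.0063,"tz":0,"turn":0,"gripper":0},
    {"tx":0.0002,"ty":0.0078,"tz":0,"turn":0,"gripper":0},
  ],
)

```text
time_s: 9.9
tcp_pos: [0.4821, -0.1118, 0.0809]
eef_rot: [-90.0, -0.2, 174.9]
contact_force: [-7.3, 2.5, -1.6]
gripper_width: 0.0005
```

```bash
python3 chk.py
```

```text
t9.90 loc [ 0.49   -0.0689  0.0809] rot [-90.    -0.21 174.93] F' [-7.45  1.81 -1.65] w 0.0005
theta 0.0075 Htcp 0.63 zoff -0.0157
t9.95 loc [ 0.49   -0.0689  0.0807] rot [-89.99  -0.22 174.93] F' [-7.53  1.89 -2.6 ] w 0.0005
```

Nearly shut at 0.0075 rad. I'll take it slowly down another 3 mm.

>>> apply_moves(
  deltas=[
    {"tx":0,"ty":0.0007,"tz":0,"turn":0,"gripper":0},
    {"tx":0,"ty":0.0014,"tz":0,"turn":0,"gripper":0},
    {"tx":0,"ty":0.002,"tz":0,"turn":0,"gripper":0},
    {"tx":0,"ty":0.0025,"tz":0,"turn":0,"gripper":0},
    {"tx":0,"ty":0.003,"tz":0,"turn":0,"gripper":0},
  ],
)

```text
time_s: 10.45
tcp_pos: [0.482, -0.1119, 0.0786]
eef_rot: [-90.0, -0.2, 174.9]
contact_force: [-12.7, 4.6, 9.2]
gripper_width: 0.0004
```

```bash
python3 chk.py
```

```text
t10.45 loc [ 0.49   -0.069   0.0786] rot [-89.98  -0.21 174.95] F' [-13.08   3.46   9.2 ] w 0.0004
theta -0.0076 Htcp 0.63 zoff -0.0159
t10.50 loc [ 0.49   -0.069   0.0786] rot [-89.98  -0.21 174.95] F' [-10.72   2.49   7.56] w 0.0007
```

The upward reaction of about 9 N says it is seated. Now I'll back off level and then rise.

>>> apply_moves(
  deltas=[
    {"tx":0.002,"ty":-0.001,"tz":0,"turn":0,"gripper":0},
    {"tx":0.01,"ty":-0.001,"tz":0,"turn":0,"gripper":0},
    {"tx":0.03,"ty":-0.001,"tz":0,"turn":0,"gripper":0},
    {"tx":0.055,"ty":-0.001,"tz":0,"turn":0,"gripper":0},
    {"tx":0.06,"ty":-0.03,"tz":0,"turn":0,"gripper":0},
  ],
)

```text
time_s: 11.0
tcp_pos: [0.4198, -0.1068, 0.1065]
eef_rot: [-90.0, -0.3, 174.9]
contact_force: [0.4, 0.5, 0.9]
gripper_width: 0.0005
```

>>> apply_moves(
  deltas=[
    {"tx":0.0,"ty":-0.04,"tz":0,"turn":0,"gripper":0},
    {"tx":0.0,"ty":-0.08,"tz":0,"turn":0,"gripper":0},
    {"tx":0,"ty":-0.12,"tz":0,"turn":0,"gripper":0},
    {"tx":0,"ty":-0.15,"tz":0,"turn":0,"gripper":0},
    {"tx":0,"ty":-0.15,"tz":0,"turn":0,"gripper":0},
  ],
)

```text
time_s: 11.5
tcp_pos: [0.4271, -0.1066, 0.2638]
eef_rot: [-90.1, 0.6, 175.0]
contact_force: [0.9, -0.8, 0.3]
gripper_width: 0.0002
```

```bash
python3 chk.py; python3 - <<'E'
from h import *
p,d=capture("scene");cv2.imwrite("pics/s3.png",p[100:290,130:330,::-1].repeat(3,0).repeat(3,1)[:560])
L=loc(cloud("scene",d));dy=L[...,1]+.065
m=(d>0)&(abs(dy)<.055)&(L[...,0]<.63)&(L[...,0]>.52)&(L[...,2]>.06)&(L[...,2]<.2);q=L[m];print(len(q),np.polyfit(HX-q[:,0],q[:,2],1),np.median(q[:,2]))
a=cv2.imread("pics/side0.png");p,d=capture("side");cv2.imwrite("pics/d3.png",p[60:290,200:420,::-1].repeat(2,0).repeat(2,1))
st()
E
```

```text
t11.50 loc [ 0.4348 -0.0686  0.2638] rot [-90.08   0.59 175.01] F' [ 0.94 -0.71  0.3 ] w 0.0002
theta -0.0061 Htcp 0.5748 zoff 0.1692
t11.55 loc [ 0.4336 -0.0685  0.2614] rot [-90.08   0.38 174.98] F' [-0.14 -0.29 -0.81] w 0.0005
1339 [-0.0054548   0.10142545] 0.10103705400286078
t11.65 loc [ 0.4319 -0.0687  0.2587] rot [-9.0030e+01  6.0000e-02  1.7497e+02] F' [ 0.61  0.09 -0.26] w 0.0003
```

View pics/s3.png

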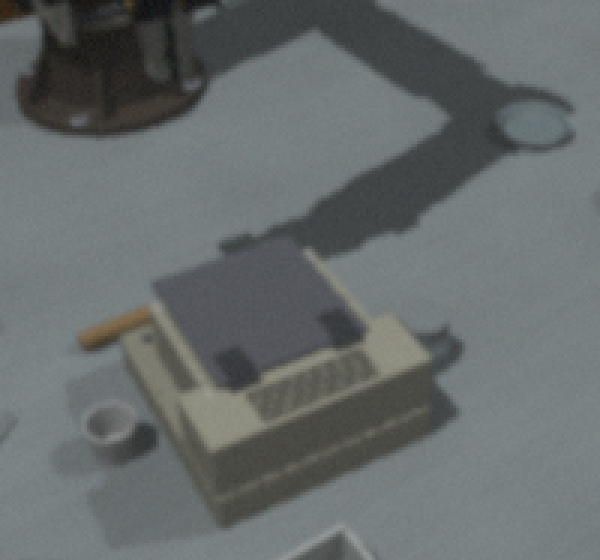

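View pics/d3.png

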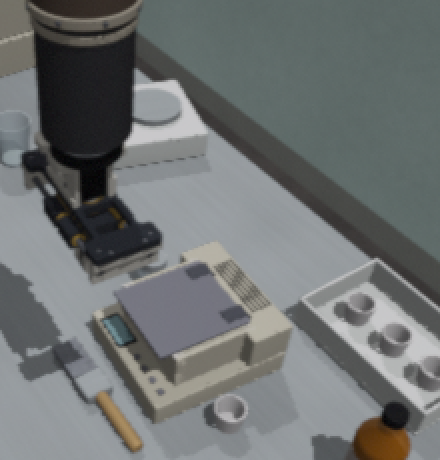

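The cover lies flat over the chamber: plate centre at (260,310) in the scene crop and (185,305) in the side crop, with its top at 101 mm. Brush, crucible and jar look unmoved, and the hand is clear at (105,225). I'll hand it in.

```bash
python3 -c "
from plant import r
print(r.close_job())"
```

```text
the job is handed in; nothing more can be done
None
```

The cover is shut over the dish, the hand is clear, and the job is handed in at about 12 s of the 50 s allowed. No verdict came back.

**What I did:** I tipped the cover from behind with the closed fingertips to about 1.16 rad, where it began to fall. I then went over its edge and caught that edge on the fingers' flat side face at 0.90 rad. It rested there for at least 0.35 s with roughly 1.5 N of force. I lowered it along its arc at 0.3 rad/s at first, slowing to about 0.12 rad/s for the last 0.1 rad, then backed off and rose.

**Last checks:**
- **Cover:** its top face measured 101 mm high and level to about −0.006 rad, which is fully shut within measuring error.
- **Contact force:** the highest reading was about 16 N, just after the cover seated, because I went 3 mm further down to be sure. The limit is 35 N. Force was only read at the end of each call.
- **Hand:** it read no contact after leaving.
- **Other things on the bench:** the brush, crucible, jar and petri dish look unmoved by eye. I did not measure their positions again.
- **Dish:** it is now hidden. It was last seen in place with the cover caught at 0.90 rad, and nothing entered the chamber after that.

**Limitation:** the fingers can only point straight down here, so the cover was held at its free edge by the side of the fingers. In the last part that relied on friction, with 5 to 7 N pressed against the edge.

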